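# Put the hand tools back on their painted outlines

## Robot

A 6-joint arm with a two-finger parallel gripper is mounted at the origin on the work surface. World frame = base frame: x ahead of the robot, y to its left, z up, the work surface at z = 0. Lengths are in m, angles in rad, forces in N, time in s.
With the tool pointing down it reaches from about 0.425 to 0.95 m from the base axis. Payload 3.5 kg.
Tool frame: the origin (TCP) lies midway between the tips of the shut fingers; the grasp point (between the pads) lies 19 mm behind it; z points along the fingers, y is the line along which they close (so a half turn about z gives the same grasp; the last joint's range is limited). The gripper opens to 85 mm and grips with 20 to 120 N. Pads are 22 mm wide; open, the fingers measure 114 mm over their backs; the gripper's body (76 mm by 85 mm) begins 54 mm behind the grasp point. The pads swing forward as they close: fully open they stand 13 mm farther back than shut.
Start: joints at [-1.276, 0.286, 1.577, -0, 1.279, -0.15], TCP at [0.29, -0.609, 0.231] pointing down, gripper open.
Joint ranges: [-2.77, 2.77], [-0.9, 2.22], [0.21, 2.48], [-1.53, 4.67], [0.24, 2.81], [-2.84, 2.84]. Speed limits (rad/s): [2.79, 2.79, 3.14, 3.14, 3.14, 3.14].

## Interface

Orientations are given as a unit quaternion [x, y, z, w].
In Python, from plant import ctrl gives the robot as it stands. The module is installed in compiled form; this text tells all that it offers.
- The arm moves only by the shell command python3 -m inch 'ROWS' [FORCE]. ROWS is JSON, a list of rows, each a list of 5 numbers: the closure, from 0 (fully open) to 1 (shut), then the shift along the tool's x, y, z in m, then the turn about the tool's z in degrees. A call has 1 to 5 rows; each row is the pose to reach, as a shift and turn from the pose commanded when the call began, along the tool's axes at that moment; what a row does not reach only later rows make up. A row lasts 1/12 s, in which the tool goes at most 41.7 mm and 7.16 degrees, less where a joint would pass 70% of its speed; a pose out of reach is approached as far as the arm can. A call with a gripper value outside its range is refused whole. The fingers move at their own pace and stop on an object; FORCE is the grip in N (left out, the last holds). Time passes only in rows, so rows that repeat a pose let the fingers close. It gives the time, the measured TCP pose, the force, the opening and the grip force at its end, in the units of the state.
- ctrl.get_state(): the state, without advancing time (a new reading comes with each control period).
- ctrl.read_camera(name): name is "scene" or "top" or "wrist"; returns a dict with "pixels" (400x640x3 uint8, red, green, blue), "depth" (400x640 float32, m along the optical axis (not along the pixel's ray), 0 where there is no reading), "fx", "fy", "cx", "cy" (pixels), "xyz" and "rotation" of the camera in the world; the wrist camera has in their place "mount" (4x4, takes a point from camera to tool coordinates, whose origin is the TCP and whose axes are the flange's). Camera axes: x right, y down, z forward; pixel columns grow to the right and rows downward; lengths in m; the calibration is good to about 2 mm. The wrist camera is an equidistant fisheye: a pixel r from the principal point sees the ray r / f radians off the axis. A picture is of the moment at which its call begins: read the wrist's pose just before it.
- ctrl.sign_off(): hands the job in; it is judged then, once.
Trained networks look in a picture, given as the dict that the camera call returned (one of the last four; its "shot" number tells which), for a name from the list of things; names that differ only in an ending like _2 or _b are one class to them, and where a whole thing is asked for, a point or a joint stands for the part that bears it (a point fixed in the world has none). Each returns a list of dicts, best first, with "score" (0 to 1); they miss things now and then, are a little off and sometimes report something else, mostly with a low value. They report only what shows in the picture. A call takes as long as a camera call. They do not tell look-alikes from the thing itself.
- ctrl.spot_in(query, picture): "at" ([column, row] in pixels, amid what is visible of it).
- ctrl.tip_of(query, picture): "at" ([column, row] in pixels: a listed point, or the origin of a listed thing).
The state is a dict: "time": time; "qpos": joint angles; "dq": joint speeds; "joint_efforts": joint torques, N m; "eef_pos": TCP position; "tcp_rot": TCP orientation; "contact_force": force on the tool from outside, world axes, zero at the start; "wrist_torque": the same for the moment, N m; "opening": opening from 0.0 (shut) to 1.0 (fully open); "finger_force": force on a finger pad.
Only numpy, scipy, OpenCV 4.12 (cv2) and the standard library are available. Lean on these libraries where they do the work, as an engineer would, in place of code of your own. Each camera call takes 0.05 s, during which the arm holds its last target. There are 200 camera calls.

## Task

Clear up the bench: set each of the four tools (block plane, cork sanding block, hole saw, try square) on the small plywood board that carries its painted silhouette, the same way up as it is now, flat on the board and covering the silhouette squarely. The plane and the sanding block may go on either way round; the try square must point the way its L is painted. Do not knock over or push aside the glue jar and the open tin of screws, and leave all four tools released and at rest.

Things in the scene. Friction and masses are not known exactly. Their poses are not given: they have to be found in the camera images.
- plane: Small metal block plane standing on its sole, dark sides, brass cap and brass front knob on top, 0.44 to 0.69 kg. Sole 130 (x) x 44 (y) mm; parallel vertical sides from the sole up to 32 mm; cap and knob reach about 50 mm. Origin: centre of the underside of the sole; x runs along its length towards the knob, z up. Grip across the 44 mm width (y) at mid-length.
- block: Plain cork sanding block, 90 (x) x 46 (y) x 34 mm high, vertical sides up to 26 mm, 0.10 to 0.15 kg. Origin: centre of its underside, x along its length, z up. Grip across the 46 mm width (y).
- saw: Steel hole saw standing on its teeth: a round cup 54 mm in diameter and 36 mm high with a thin 10 mm shank sticking up from its centre to 60 mm, 0.18 to 0.28 kg. Origin: centre of its underside, z up; its yaw is of no importance. Grip across the cup's diameter.
- square: Try square lying flat, an L: dark wooden stock 20 (x) x 90 (y) x 18 mm high; thin steel blade (4 mm thick, on the bench) covering y = 20 to 45 mm and reaching to x = 90 mm, so it leaves the stock's +y end in +x. 0.13 to 0.20 kg. Origin: centre of the stock's underside, z up. Grip the stock across its 20 mm width (x), at the origin or up to 20 mm to -y, clear of the blade.
- board_plane: Fixed plywood board 160 (x) x 76 (y) x 12 mm thick on the bench, with a dark rectangle 134 x 48 mm painted on it, the long one: place of the plane. Origin: centre of the board's underside, which is also under the centre of the rectangle; x along the rectangle's length. Its top is 12 mm above the origin.
- board_block: Fixed plywood board 122 (x) x 80 (y) x 12 mm thick, with a shorter dark rectangle 94 x 50 mm: place of the sanding block. Origin: centre of the underside, under the centre of the rectangle; x along the rectangle's length.
- board_saw: Fixed plywood board 90 x 90 x 12 mm thick, with a dark disc 58 mm in diameter: place of the hole saw. Origin: centre of the underside, under the centre of the disc.
- board_square: Fixed plywood board 126 (x) x 116 (y) x 12 mm thick with a dark painted L: place of the try square. Origin: centre of the board's underside, z up. The painted stock (24 x 94 mm, along y) is centred at x = -40 mm, y = 0; the painted blade leaves its +y end in +x. So the square's origin belongs over x = -40 mm, y = 0, its axes parallel to the board's.
- glue_jar: Loose white plastic glue jar with a dark lid, 54 mm in diameter, 50 mm high, standing among the tools. Origin: centre of its underside. To be left standing where it is.
- screw_tin: Loose open metal tin of brass screws, 66 mm in diameter, 30 mm high, standing between the boards. Origin: centre of its underside. To be left standing where it is.
Not all that is in view belongs to the job. What is shaped like the board_plane but orange or pink is not meant.

How it is judged:
By the outcome, as a careful person would: the job done as asked, in the order asked, and still so for the second after the job is handed in, with the robot touching nothing.
It also fails if it takes over 112 s, if anything falls off the work surface, if the arm or the gripper's body presses on something with over 40 N, if the wrist force passes 120 N, or if a joint passes its speed limit or range.

## Working session

There is one attempt and no reset: what is moved stays moved. The work goes in short steps, Python scripts to look and compute and a shell command to move; the robot and the scene stay as the last step left them, time stands still between calls to the robot, and variables do not carry over. Pictures are saved under pics/ and viewed, at most 14 in all, crops included, and the job is handed in when it is done.

```bash
mkdir -p pics
cat > h.py <<'E'
import numpy as np, cv2
from scipy.spatial.transform import Rotation as R
from plant import ctrl
NAMES=["plane","block","saw","square","board_plane","board_block","board_saw","board_square","glue_jar","screw_tin"]
def save(p,n): cv2.imwrite('pics/%s.png'%n,cv2.cvtColor(p['pixels'],cv2.COLOR_RGB2BGR))
def rot(p):
    r=np.array(p['rotation'],float); return r if r.shape==(3,3) else R.from_quat(r).as_matrix()
def cloud(p):
    v,u=np.mgrid[:400,:640]; z=p['depth'].astype(float)
    c=np.stack([(u-p['cx'])/p['fx']*z,(v-p['cy'])/p['fy']*z,z],-1)
    return c@rot(p).T+np.array(p['xyz'])
def ray(p,u,v):
    return rot(p)@np.array([(u-p['cx'])/p['fx'],(v-p['cy'])/p['fy'],1.]),np.array(p['xyz'])
def onz(p,u,v,h):
    d,o=ray(p,u,v); return o+d*(h-o[2])/d[2]
E
python3 - <<'E'
from h import *
for c in("top","scene"):
    p=ctrl.read_camera(c); save(p,c); C=cloud(p)
    print(c,p['xyz'],np.round(rot(p),3).tolist(),p['fx'])
    for n in NAMES:
        print(n,[(np.round(d['at']).astype(int).tolist(),round(d['score'],2),np.round(C[int(d['at'][1]),int(d['at'][0])],3).tolist()) for d in ctrl.spot_in(n,p)[:3]])
s=ctrl.get_state();print(s)
E
```

```text
top [0.40448612 0.13670103 1.15930602] [[-0.017, -0.993, 0.118], [-1.0, 0.017, 0.002], [-0.004, -0.117, -0.993]] 378.34207661444947
plane [([455, 259], 0.72, [0.351, -0.258, 0.048])]
block [([334, 227], 0.6, [0.454, 0.09, 0.035]), ([456, 256], 0.42, [0.36, -0.262, 0.046])]
saw [([266, 255], 0.64, [0.372, 0.291, 0.041])]
square [([409, 230], 0.98, [0.441, -0.132, 0.022]), ([410, 172], 0.19, [0.62, -0.149, 0.008])]
board_plane [([143, 218], 0.79, [0.492, 0.67, 0.01]), ([236, 204], 0.61, [0.53, 0.387, 0.009])]
board_block [([484, 198], 0.87, [0.531, -0.368, 0.016])]
board_saw [([413, 172], 0.74, [0.615, -0.153, 0.016])]
board_square [([321, 172], 0.78, [0.624, 0.125, 0.014]), ([412, 172], 0.59, [0.615, -0.153, 0.016])]
glue_jar [([364, 193], 0.68, [0.549, 0.002, 0.047])]
screw_tin [([358, 138], 0.75, [0.731, 0.011, 0.009])]
scene [1.13618713 0.52617626 1.23473829] [[-0.577, 0.699, -0.421], [0.816, 0.504, -0.283], [0.015, -0.507, -0.862]] 488.0834113786832
plane [([255, 91], 0.82, [0.362, -0.256, 0.043])]
block []
saw [([403, 183], 0.66, [0.381, 0.306, 0.035])]
square [([277, 132], 0.68,
[... 507 characters left out ...]
rray([-1.27601089e+00,  2.86279919e-01,  1.57669850e+00, -1.98618137e-05,
        1.27861201e+00, -1.50016374e-01]), 'dq': array([ 9.98068042e-04, -5.57373795e-04, -4.11649535e-05,  1.66718372e-04,
        1.12713410e-04, -3.06967777e-04]), 'joint_efforts': array([-8.00679991e-04, -4.05980659e+01, -2.92940623e+01, -1.89252814e-04,
        6.37747362e-04, -1.33179100e-06]), 'eef_pos': array([ 0.29044578, -0.60929757,  0.23133908]), 'tcp_rot': array([ 9.75370057e-01,  2.20574822e-01, -9.40479052e-06,  1.79539322e-06]), 'contact_force': array([0.8689429 , 0.39757287, 0.31440033]), 'wrist_torque': array([-0.02574245,  0.01484591, -0.01299577]), 'finger_force': 0.0, 'opening': 0.9967336112645637}
```

View pics/top.png

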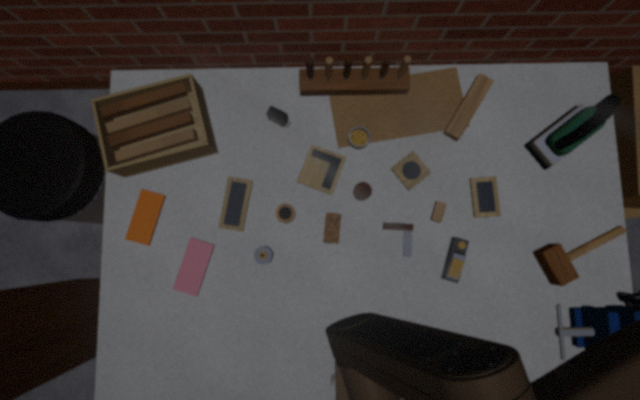

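View pics/scene.png

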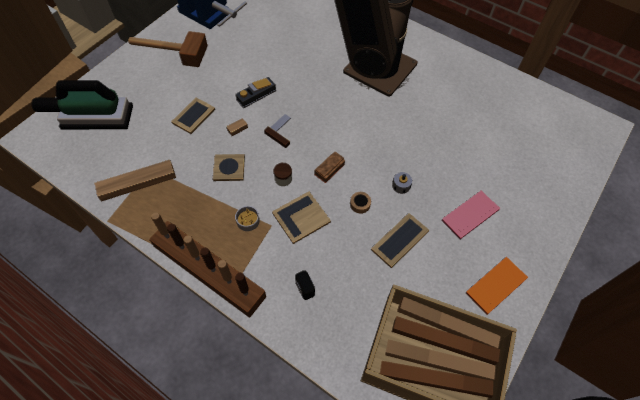

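Top view: plane (455,259), cork block (332,228), saw (264,255), square (405,235). Boards: plane (236,204), block (484,198), saw (411,171), square (321,171). Jar is at (362,190) and tin at (358,138).
Could be mistaken for:
- board_plane: orange (146,217) and pink (193,266) rectangles. I choose the plywood one with the dark rectangle at (236,204).
- Block: small wood piece (438,212).
- Saw: ring (285,213).

Next I'll crop closely and measure from both views.

Run:
```python
from h import *
P={c:ctrl.read_camera(c) for c in("top","scene")}
def boost(a): return np.clip(a.astype(float)*2,0,255).astype(np.uint8)
t=cv2.resize(boost(P['top']['pixels'][120:300,210:530]),None,fx=2.5,fy=2.5,interpolation=cv2.INTER_CUBIC)
cv2.imwrite('pics/crop_top.png',t[:,:,::-1])
G={'plane':(.355,-.257),'block':(.455,.09),'saw':(.378,.297),'square':(.44,-.12),'glue_jar':(.555,.005),'screw_tin':(.735,.01),'ring':(.5,.24),'wood':(.5,-.23),
'board_plane':(.534,.387),'board_block':(.535,-.37),'board_saw':(.625,-.152),'board_square':(.628,.126)}
for c,p in P.items():
    C=cloud(p); g=p['pixels'].astype(int).sum(-1)
    tab=(abs(C[...,2])<.05)&(C[...,0]>.3)&(C[...,0]<.75)&(abs(C[...,1])<.45)
    print(c,'table z',np.median(C[tab][:,2]),np.std(C[tab&(abs(C[...,2])<.006)][:,2]))
    for n,(x,y) in G.items():
        m=(np.hypot(C[...,0]-x,C[...,1]-y)<.1)&(C[...,2]>.007)&(C[...,2]<.09)
        k,l=cv2.connectedComponents(m.astype(np.uint8))
        d=np.where(m,np.hypot(C[...,0]-x,C[...,1]-y),9); i=l[np.unravel_index(d.argmin(),d.shape)]
        q=C[l==i]; r=cv2.minAreaRect((q[:,:2]*1000).astype(np.float32))
        print(n,len(q),'z50/95',np.round(np.percentile(q[:,2],[50,95])*1000),'rect',np.round(r[0]),np.round(r[1]),round(r[2]))
p=ctrl.read_camera("wrist");print(p['mount'],p['fx'],p['cx'],p['cy'],p['pixels'].shape);save(p,'wrist0')
```

```text
top table z 0.0008971348826914971 0.002160531922291283
plane 773 z50/95 [35. 49.] rect [ 348. -268.] [ 46. 130.] 72
block 461 z50/95 [33. 37.] rect [448.  95.] [46. 90.] 84
saw 281 z50/95 [37. 45.] rect [372. 300.] [51. 52.] 44
square 221 z50/95 [18. 22.] rect [ 448. -104.] [91. 25.] 85
glue_jar 280 z50/95 [50. 54.] rect [556.   4.] [51. 52.] 87
screw_tin 358 z50/95 [13. 32.] rect [725.   8.] [63. 64.] 88
ring 312 z50/95 [24. 27.] rect [494. 235.] [57. 57.] 0
wood 226 z50/95 [20. 24.] rect [ 492. -230.] [35. 60.] 72
board_plane 1289 z50/95 [12. 16.] rect [528. 389.] [ 77. 160.] 80
board_block 1057 z50/95 [13. 16.] rect [ 536. -375.] [122.  82.] 3
board_saw 843 z50/95 [12. 16.] rect [ 621. -152.] [90. 92.] 37
board_square 1495 z50/95 [12. 16.] rect [630. 124.] [116. 126.] 68
scene table z 0.00014612449485595924 0.0024981897428037734
plane 620 z50/95 [32. 47.] rect [ 350. -265.] [ 52. 134.] 70
block 478 z50/95 [31. 37.] rect [450.  98.] [49. 94.] 82
saw 317 z50/95 [35. 49.] rect [374. 303.] [54. 56.] 79
square 199 z50/95 [16. 20.] rect [ 450. -103.] [93. 27.] 87
glue_jar 350 z50/95 [48. 53.] rect [558.   6.] [53. 52.] 3
screw_tin 422 z50/95 [15. 31.] rect [728.   9.] [67. 65.] 36
ring 345 z50/95 [23. 27.] rect [498. 237.] [60. 58.] 34
wood 192 z50/95 [18. 23.] rect [ 494. -227.] [37. 61.] 73
board_plane 1390 z50/95 [11. 15.] rect [529. 390.] [ 76. 162.] 80
board_block 751 z50/95 [12. 16.] rect [ 537. -373.] [124.  86.] 3
board_saw 729 z50/95 [12. 16.] rect [ 623. -150.] [93. 92.] 35
board_square 1551 z50/95 [11. 16.] rect [631. 126.] [118. 127.] 68
[[ 6.32034101e-04 -9.59008084e-01 -2.83378009e-01  7.21056535e-02]
 [ 9.99999639e-01  7.67176617e-04 -3.65923611e-04  4.04612214e-04]
 [ 5.68324683e-04 -2.83377675e-01  9.59008222e-01 -1.42817451e-01]
 [ 0.00000000e+00  0.00000000e+00  0.00000000e+00  1.00000000e+00]] 309.70691628693146 322.69649187601016 200.00487631157378 (400, 640, 3)
```

View pics/crop_top.png

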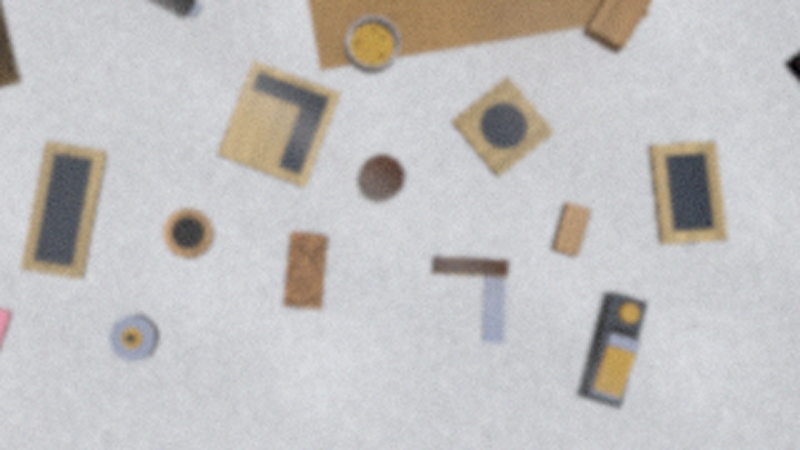

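Crop: the plywood plane board (65,210), L board with its corner at the right (325,97) and blade down to (290,170), saw board (502,125), block board (688,190) and cork block (305,270) all match the text, and the rectangle sizes do too. The ring (188,232) and wood chip (571,229) are not part of the job. Moving to the plane and refining with the wrist camera.

```bash
cat >> h.py <<'E'
def pose():
    s=ctrl.get_state(); return np.array(s['eef_pos']),R.from_quat(s['tcp_rot']).as_matrix(),s
def wcloud(p,t,M):
    v,u=np.mgrid[:400,:640]; x=(u-p['cx'])/p['fx']; y=(v-p['cy'])/p['fy']; th=np.hypot(x,y)+1e-9
    k=np.tan(np.minimum(th,1.3))/th*p['depth']
    c=np.stack([x*k,y*k,p['depth']],-1).astype(float); m=np.array(p['mount'])
    return (c@m[:3,:3].T+m[:3,3])@M.T+t
def wlook(name=None):
    t,M,s=pose(); p=ctrl.read_camera("wrist")
    if name: save(p,name)
    return p,wcloud(p,t,M)
def meas(C,n,x,y,zmin=.007,r=.1,zmax=.09):
    d=np.hypot(C[...,0]-x,C[...,1]-y)
    m=(d<r)&(C[...,2]>zmin)&(C[...,2]<zmax)
    k,l=cv2.connectedComponents(m.astype(np.uint8))
    i=1+np.argmax([(l==j).sum()/(.03+d[l==j].min()) for j in range(1,k)]) if k>1 else 0
    if not i: print(n,'none'); return
    q=C[l==i]; rr=cv2.minAreaRect((q[:,:2]*1000).astype(np.float32)); (a,b)=rr[1]
    print(n,len(q),'z50/95',np.round(np.percentile(q[:,2],[50,95])*1000),'c',np.round(rr[0],1),'size',np.round(max(a,b),1),round(min(a,b),1),'long axis deg %.1f'%((rr[2]+(90 if b>a else 0)+90)%180-90))
def plan(x,y,z,phi=None):
    "shift in tool axes, turn in deg; phi = world angle of tool y"
    t,M,s=pose(); d=M.T@(np.array([x,y,z])-t); ph=np.degrees(np.arctan2(M[1,1],M[0,1]))
    turn=0 if phi is None else -((phi-ph+180)%360-180)
    print('t=%.1f tcp'%s['time'],np.round(t*1000,1),'phi %.1f'%ph,'tilt',np.round(M[:2,2],3),'open %.2f F %.1f'%(s['opening'],s['finger_force']),'f',np.round(s['contact_force'],1))
    print('PLAN shift mm',np.round(d*1000,1),'turn %.1f'%turn,'lim rows %.1f'%max(np.linalg.norm(d)/.0417,abs(turn)/7.16))
E
python3 -m inch '[[0,0.04,-0.056,0,0],[0,0.08,-0.112,0,0],[0,0.12,-0.168,0,0],[0,0.12,-0.168,0,0]]'
python3 -m inch '[[0,0.025,-0.03,0,7],[0,0.05,-0.06,0,14],[0,0.081,-0.09,0,21],[0,0.081,-0.113,0,28],[0,0.081,-0.113,0,35]]'
python3 -m inch '[[0,0,0,0,7],[0,0,0,0,8.5],[0,0,0,0,8.5],[0,0,0,0,8.5],[0,0,0,0,8.5]]'
python3 - <<'E'
from h import *
p,C=wlook('w1')
print(np.median(C[190:210,300:340,2]))
meas(C,'plane',.35,-.267);meas(C,'board_block',.536,-.374);meas(C,'square',.449,-.104);meas(C,'board_saw',.622,-.151)
plan(.35,-.267,.10,-108)
E
```

```text
time: 1.58
eef_pos: [0.3195, -0.4436, 0.231]
tcp_rot: [0.975, 0.22, 0.0, -0.0]
contact_force: [0.2, 0.2, 0.9]
opening: 0.997
finger_force: 0.0
time: 2.0
eef_pos: [0.3438, -0.304, 0.2309]
tcp_rot: [0.996, -0.084, -0.0, -0.001]
contact_force: [-0.0, -0.3, 0.0]
opening: 1.001
finger_force: 0.0
time: 2.42
eef_pos: [0.344, -0.3084, 0.2314]
tcp_rot: [0.988, -0.156, 0.0, 0.0]
contact_force: [0.1, 0.1, 0.3]
opening: 0.997
finger_force: 0.0
0.000399380956812162
plane 4146 z50/95 [38. 48.] c [ 351.5 -267.8] size 128.1 44.4 long axis deg -17.3
board_block 3601 z50/95 [12. 14.] c [ 516.9 -374.5] size 81.1 81.1 long axis deg -87.6
square 962 z50/95 [18. 20.] c [ 450.7 -103.2] size 91.6 22.1 long axis deg 86.1
board_saw 2703 z50/95 [13. 14.] c [ 622.3 -150. ] size 92.3 88.0 long axis deg 38.0
t=2.5 tcp [ 344.  -308.5  231.3] phi -108.0 tilt [0. 0.] open 1.00 F 0.0 f [ 0.1  0.1 -0.4]
PLAN shift mm [ -7.1 -41.3 131.3] turn 0.0 lim rows 3.3
```

View pics/w1.png

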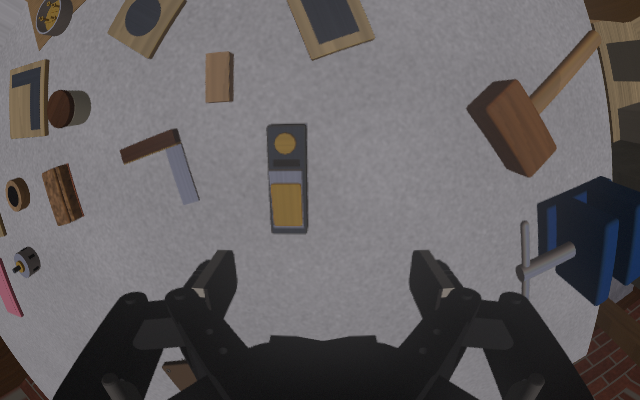

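Wrist view: the plane is centred at (287,178) between the fingers, standing clear, with nothing beside it. Descending.

```bash
python3 -m inch '[[0,-0.0055,-0.041,0,-0.7],[0,-0.0055,-0.041,0.04,-0.7],[0,-0.0055,-0.041,0.08,-0.7],[0,-0.0055,-0.041,0.12,-0.7],[0,-0.0055,-0.041,0.15,-0.7]]' >/dev/null
python3 -m inch '[[0,0,0,0,0],[0,0,0,0,0]]' >/dev/null
python3 - <<'E'
from h import *
p,C=wlook()
meas(C,'plane',.35,-.267)
plan(.3515,-.2678,.002,-107.3)
E
```

```text
plane 11809 z50/95 [39. 48.] c [ 350.5 -267.6] size 129.8 44.7 long axis deg -17.8
t=3.1 tcp [ 352.  -268.3   82.3] phi -107.3 tilt [ 0. -0.] open 1.00 F 0.0 f [-0.6 -0.7  1.2]
PLAN shift mm [-0.6 -0.4 80.3] turn -0.0 lim rows 1.9
```

```bash
python3 -m inch '[[0,0,0,0.03,0],[0,0,0,0.06,0],[0,0,0,0.079,0],[0,0,0,0.079,0],[0,0,0,0.079,0]]' 70 
python3 -m inch '[[1,0,0,0,0],[1,0,0,0,0],[1,0,0,0,0],[1,0,0,0,0],[1,0,0,0,0]]' 70 
python3 -m inch '[[1,0,0,0,0],[1,0,0,0,0],[1,0,0,0,0],[1,0,0,-0.01,0],[1,0,0,-0.02,0]]' 70
python3 - <<'E'
from h import *
p,C=wlook()
meas(C,'plane',.35,-.267,zmin=.012)
plan(.529,.3895,.11,-100)
E
```

```text
time: 3.52
eef_pos: [0.3526, -0.269, 0.0041]
tcp_rot: [0.989, -0.151, 0.001, 0.001]
contact_force: [0.0, -0.2, 0.2]
opening: 0.996
finger_force: 0.0
time: 3.93
eef_pos: [0.3527, -0.2689, 0.0043]
tcp_rot: [0.989, -0.151, 0.001, 0.001]
contact_force: [-0.3, 1.1, 6.8]
opening: 0.504
finger_force: 74.1
time: 4.35
eef_pos: [0.3505, -0.2664, 0.022]
tcp_rot: [0.989, -0.15, -0.001, -0.001]
contact_force: [-0.1, -0.4, -5.4]
opening: 0.5
finger_force: 72.5
plane 32163 z50/95 [62. 85.] c [ 359.5 -275.5] size 104.3 102.0 long axis deg 37.3
t=4.4 tcp [ 351.8 -267.8   24.2] phi -107.3 tilt [ 0.001 -0.001] open 0.50 F 72.9 f [ 2.  -0.6 -3.5]
PLAN shift mm [ -26.2 -680.2  -86.3] turn -7.3 lim rows 16.5
```

```bash
python3 -m inch '[[1,0,0,-0.03,0],[1,0,0,-0.07,0],[1,0.01,-0.03,-0.095,0],[1,0.018,-0.07,-0.1,0],[1,0.026,-0.109,-0.1,0]]' 
python3 -m inch '[[1,0.007,-0.038,0,0],[1,0.014,-0.076,0,0],[1,0.021,-0.114,0,0],[1,0.028,-0.152,0,0],[1,0.036,-0.19,0,0]]' >/dev/null
python3 -m inch '[[1,-0.008,-0.038,0,0],[1,-0.016,-0.076,0,0],[1,-0.024,-0.114,0,0],[1,-0.032,-0.152,0,0],[1,-0.04,-0.19,0,0]]' >/dev/null
python3 -m inch '[[1,-0.01,-0.038,0,0],[1,-0.02,-0.076,0,-2],[1,-0.03,-0.114,0,-4],[1,-0.04,-0.14,0,-6],[1,-0.048,-0.165,0,-7.3]]' 
python3 -m inch '[[1,0,0,0,0],[1,0,0,0,0]]' >/dev/null
python3 - <<'E'
from h import *
p,C=wlook('w2')
meas(C,'board_plane',.529,.3895,zmax=.03,r=.12)
meas(C,'saw',.374,.301);meas(C,'block',.45,.097);meas(C,'board_square',.63,.125,zmax=.03)
plan(.529,.3895,.11,-100)
E
```

```text
time: 4.82
eef_pos: [0.4108, -0.1719, 0.126]
tcp_rot: [0.988, -0.152, 0.003, 0.002]
contact_force: [0.9, -0.9, -5.9]
opening: 0.503
finger_force: 74.4
time: 6.07
eef_pos: [0.5198, 0.3664, 0.1215]
tcp_rot: [0.996, -0.086, -0.001, 0.0]
contact_force: [1.3, -0.5, -4.5]
opening: 0.502
finger_force: 74.2
board_plane 5596 z50/95 [12. 14.] c [540.4 388.2] size 136.2 76.5 long axis deg -10.4
saw 131 z50/95 [41. 60.] c [364.6 292.6] size 29.6 11.7 long axis deg 24.9
block 3114 z50/95 [32. 35.] c [450.3  98.8] size 90.7 45.2 long axis deg -7.0
board_square 9414 z50/95 [12. 13.] c [631.3 125.9] size 126.6 118.2 long axis deg -21.5
t=6.3 tcp [520.3 364.3 121.4] phi -99.9 tilt [-0.002 -0.001] open 0.50 F 74.4 f [ 0.1  0.2 -5.5]
PLAN shift mm [  4.2 -26.3  11.3] turn 0.1 lim rows 0.7
```

View pics/w2.png

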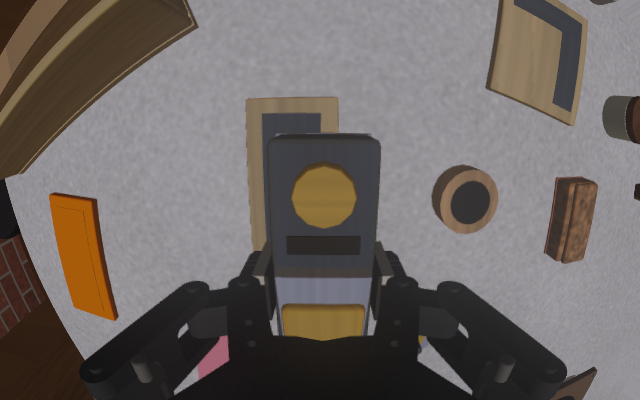

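Wrist view: the plane hangs level and straight at (323,230), with the plywood board's dark rectangle at (291,150) beyond it and orange at (83,250), pink at (213,355). Next: check the plane's position in the hand, then shift.

```bash
python3 -m inch '[[1,0.005,-0.025,0.03,0.5],[1,0.005,-0.025,0.06,0.5],[1,0.005,-0.025,0.06,0.5],[1,0.005,-0.025,0.06,0.5],[1,0.005,-0.025,0.06,0.5]]' >/dev/null
python3 - <<'E'
from h import *
t,M,s=pose(); p,C=wlook()
T=(C-t)@M; f=T.reshape(-1,3)
m=(abs(T[...,1])<.015)&(T[...,2]>-.06)&(T[...,2]<.0)&(T[...,0]>.03)&(T[...,0]<.12)
print('front end tool x, want 65-ish:',np.percentile(T[m][:,0]*1000,[50,90,98,99.5]).round(1))
m2=(T[...,0]>.04)&(T[...,0]<.06)&(T[...,2]>-.06)&(T[...,2]<.01)&(abs(T[...,1])<.03)
print('y edges',np.percentile(T[m2][:,1]*1000,[1,99]).round(1))
meas(C,'board_plane',.529,.3895,zmin=.006,zmax=.02,r=.12)
plan(.5303,.3897,.0165,-100.4)
E
```

```text
front end tool x, want 65-ish: [49.1 60.7 62.4 62.5]
y edges [-20.3  21.7]
board_plane 4313 z50/95 [12. 13.] c [562.1 384.6] size 91.9 75.9 long axis deg -10.8
t=6.8 tcp [532.  387.8  64.4] phi -100.6 tilt [0.003 0.001] open 0.50 F 74.3 f [-0.2  0.9 -5.6]
PLAN shift mm [-2.1 -1.5 47.8] turn -0.2 lim rows 1.1
```

```bash
python3 -m inch '[[1,-0.0015,-0.002,0.02,-0.2],[1,-0.0015,-0.002,0.036,-0.2],[1,-0.0015,-0.002,0.042,-0.2],[1,-0.0015,-0.002,0.044,-0.2],[1,-0.0015,-0.002,0.044,-0.2]]' 
python3 -m inch '[[1,0,0,0.001,0],[1,0,0,0.002,0],[1,0,0,0.003,0],[1,0,0,0.004,0],[1,0,0,0.004,0]]'
python3 -c "
from h import *
plan(.5309,.390,.0165,-100.4)"
```

```text
time: 7.17
eef_pos: [0.5301, 0.3904, 0.0193]
tcp_rot: [0.996, -0.09, 0.001, -0.0]
contact_force: [-0.5, -0.2, -4.3]
opening: 0.498
finger_force: 74.3
time: 7.58
eef_pos: [0.5304, 0.3909, 0.0164]
tcp_rot: [0.996, -0.09, 0.001, -0.0]
contact_force: [-2.6, -2.1, 3.7]
opening: 0.502
finger_force: 75.3
t=7.6 tcp [530.4 390.9  16.4] phi -100.3 tilt [0.002 0.   ] open 0.50 F 75.3 f [-2.6 -2.1  3.7]
PLAN shift mm [ 0.7  0.8 -0.1] turn 0.1 lim rows 0.0
```

```bash
python3 -m inch '[[0,0,0,0,0],[0,0,0,0,0],[0,0,0,0,0],[0,0,0,0,0],[0,0,0,-0.005,0]]' 
python3 -m inch '[[0,0,0,-0.04,0],[0,0,0,-0.08,0],[0,0,0,-0.12,0],[0,0,0,-0.14,0],[0,0,0,-0.14,0]]' >/dev/null
python3 -m inch '[[0,0,0.04,-0.03,0],[0,0,0.08,-0.04,0],[0,0,0.1,-0.04,0],[0,0,0.1,-0.04,0],[0,0,0.1,-0.04,0]]' >/dev/null
python3 - <<'E'
from h import *
p,C=wlook('w3')
meas(C,'board_plane',.529,.3895,zmin=.006,r=.12)
meas(C,'plane',.529,.3895,zmin=.022,r=.12)
meas(C,'saw',.374,.301);meas(C,'block',.45,.097);meas(C,'board_square',.63,.125)
plan(.4503,.098,.10,-97)
E
```

```text
time: 8.0
eef_pos: [0.5289, 0.3901, 0.0184]
tcp_rot: [0.996, -0.09, -0.001, 0.0]
contact_force: [-0.4, 0.6, 0.3]
opening: 1.0
finger_force: 0.0
board_plane 8714 z50/95 [43. 59.] c [528.6 390. ] size 159.2 77.0 long axis deg -10.6
plane 5378 z50/95 [46. 60.] c [528.1 390.5] size 130.0 44.9 long axis deg -10.5
saw 1789 z50/95 [36. 51.] c [374.4 301.1] size 54.1 54.0 long axis deg 0.6
block 2857 z50/95 [33. 35.] c [450.4  99.4] size 91.3 43.8 long axis deg -8.3
board_square 9563 z50/95 [12. 14.] c [631.4 125.9] size 126.8 116.7 long axis deg -21.8
t=8.9 tcp [511.3 291.8 198.8] phi -100.4 tilt [-0.001  0.   ] open 1.00 F 0.0 f [0.3 0.1 0.4]
PLAN shift mm [-25.1 201.6  98.8] turn -3.4 lim rows 5.4
```

View pics/w3.png

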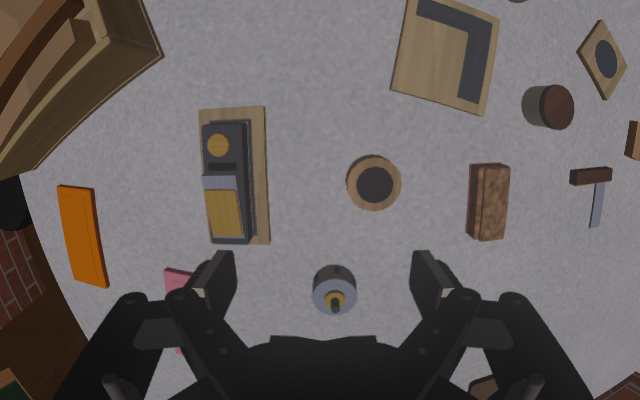

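The plane sits on its board (235,180), 0.7 mm off centre and within 0.1°. Next is the cork block at (488,202).

```bash
python3 -m inch '[[0,-0.005,0.038,0,-1],[0,-0.01,0.076,0,-2],[0,-0.015,0.115,0,-3],[0,-0.02,0.155,0.01,-3],[0,-0.025,0.195,0.02,-3]]' >/dev/null
python3 -m inch '[[0,0,0.006,0.04,0],[0,0,0.006,0.07,0],[0,0,0.006,0.08,0],[0,0,0.006,0.08,0],[0,0,0.006,0.08,0]]' >/dev/null
python3 - <<'E'
from h import *
p,C=wlook()
meas(C,'block',.45,.099);meas(C,'square',.449,-.104)
plan(.4503,.099,.0,-97.5)
E
```

```text
block 7302 z50/95 [34. 35.] c [449.7  96.3] size 90.3 46.8 long axis deg -6.3
square 1857 z50/95 [18. 19.] c [ 451.4 -102.1] size 90.6 21.8 long axis deg 86.0
t=9.8 tcp [452.6  99.5 100.6] phi -97.2 tilt [0.002 0.   ] open 1.00 F 0.0 f [0.2 0.9 1.1]
PLAN shift mm [ -2.4   0.9 100.6] turn 0.3 lim rows 2.4
```

```bash
python3 -m inch '[[0,-0.0023,0.0028,0.035,-0.7],[0,-0.0023,0.0028,0.07,-0.7],[0,-0.0023,0.0028,0.098,-0.7],[0,-0.0023,0.0028,0.099,-0.7],[0,-0.0023,0.0028,0.099,-0.7]]' 
python3 -m inch '[[1,0,0,0,0],[1,0,0,0,0],[1,0,0,0,0],[1,0,0,0,0],[1,0,0,0,0]]' 40
python3 -m inch '[[1,0,0,0,0],[1,0,0,-0.03,0],[1,0,0,-0.07,0],[1,0,0,-0.11,0],[1,0,0,-0.11,0]]'
python3 - <<'E'
from h import *
plan(.5365,-.374,.11,-87)
t,M,s=pose(); p,C=wlook('w4')
T=(C-t)@M
m=(abs(T[...,1])<.012)&(T[...,2]>-.06)&(T[...,2]<.0)&(T[...,0]>.02)&(T[...,0]<.09)
print('front end tool x',np.percentile(T[m][:,0]*1000,[50,90,98,99.5]).round(1), 'z',np.percentile(T[m][:,2]*1000,[2,50,98]))
E
```

```text
time: 10.18
eef_pos: [0.449, 0.0968, 0.0007]
tcp_rot: [0.998, -0.057, -0.0, 0.0]
contact_force: [0.2, -0.4, 1.7]
opening: 0.998
finger_force: 0.0
time: 10.6
eef_pos: [0.4508, 0.0964, 0.0027]
tcp_rot: [0.998, -0.058, 0.002, -0.0]
contact_force: [0.0, 1.5, 5.8]
opening: 0.533
finger_force: 42.6
time: 11.02
eef_pos: [0.4547, 0.0963, 0.1195]
tcp_rot: [0.998, -0.058, 0.009, -0.0]
contact_force: [1.1, 0.6, 0.8]
opening: 0.529
finger_force: 41.9
t=11.0 tcp [454.7  96.3 119.5] phi -96.6 tilt [ 0.017 -0.   ] open 0.53 F 41.9 f [1.1 0.6 0.8]
PLAN shift mm [135.2 457.8  11. ] turn -9.6 lim rows 11.5
front end tool x [35.3 43.6 43.9 44.1] z [-32.5769393  -31.14251001  -5.64593328]
```

```bash
python3 -m inch '[[1,0.011,0.038,0,0],[1,0.022,0.076,0,0],[1,0.033,0.114,0,0],[1,0.044,0.152,0,0],[1,0.055,0.19,0,0]]' >/dev/null
python3 -m inch '[[1,0.011,0.038,0,-2],[1,0.022,0.076,0,-4],[1,0.033,0.114,0,-6],[1,0.044,0.152,0,-8],[1,0.055,0.19,0,-10]]' >/dev/null
python3 -m inch '[[1,0.006,0.03,0,0],[1,0.012,0.06,0,0],[1,0.012,0.075,0,0],[1,0.012,0.075,0,0],[1,0.012,0.075,0,0]]' >/dev/null
python3 - <<'E'
from h import *
p,C=wlook('w5')
meas(C,'board_block',.5365,-.374,zmin=.006,zmax=.03,r=.1)
meas(C,'square',.449,-.104);meas(C,'board_saw',.622,-.15)
plan(.5365,-.374,.11,-87)
E
```

```text
board_block 5756 z50/95 [12. 14.] c [ 546.4 -373.8] size 104.7 80.3 long axis deg 3.5
square 1206 z50/95 [18. 19.] c [ 451.3 -103.8] size 91.6 22.6 long axis deg 85.9
board_saw 6513 z50/95 [12. 14.] c [ 623.3 -151.5] size 91.3 91.2 long axis deg 37.6
t=12.4 tcp [ 529.7 -366.6  109.1] phi -86.6 tilt [-0.002  0.002] open 0.53 F 41.8 f [ 0.6 -0.6 -0.5]
PLAN shift mm [ 6.3  7.7 -1. ] turn 0.4 lim rows 0.2
```

View pics/w5.png

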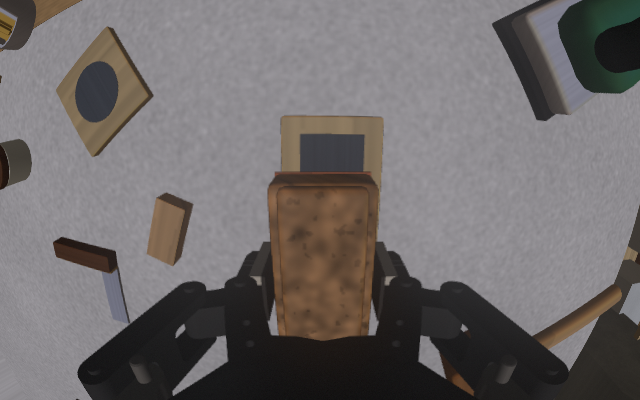

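Wrist view: block held straight at (322,260), its board ahead at (331,150) with the painted rectangle aligned. Saw board at (100,90), square at (85,255).

```bash
python3 -m inch '[[1,0.008,0.008,0.03,0],[1,0.008,0.008,0.06,0],[1,0.008,0.008,0.075,0],[1,0.008,0.008,0.085,0],[1,0.008,0.008,0.085,0]]' >/dev/null
python3 - <<'E'
from h import *
p,C=wlook()
meas(C,'board_block',.5365,-.374,zmin=.006,zmax=.02,r=.1)
plan(.5381,-.374,.0145,-86.5)
E
```

```text
board_block 9158 z50/95 [12. 13.] c [ 566.7 -372.3] size 80.5 64.7 long axis deg -87.1
t=12.8 tcp [ 538.4 -374.    24.3] phi -86.6 tilt [-0.002  0.002] open 0.53 F 41.8 f [-0.  -0.6 -0.9]
PLAN shift mm [-0.3  0.   9.8] turn -0.1 lim rows 0.2
```

```bash
python3 -m inch '[[1,0.0005,0,0.004,0],[1,0.0005,0,0.007,0],[1,0.0005,0,0.009,0],[1,0.0005,0,0.010,0],[1,0.0005,0,0.011,0]]' 
python3 -m inch '[[1,0,0,0,0],[0,0,0,0,0],[0,0,0,0,0],[0,0,0,0,0],[0,0,0,-0.002,0]]' 
python3 -m inch '[[0,0,0,-0.03,0],[0,0,0,-0.07,0],[0,0,0,-0.11,0],[0,0,0,-0.15,0],[0,0,0,-0.17,0]]' >/dev/null
python3 -m inch '[[0,0,-0.03,0,0],[0,0,-0.07,0,0],[0,0,-0.1,0,0],[0,0,-0.1,0,0],[0,0,-0.1,0,0]]' >/dev/null
python3 - <<'E'
from h import *
p,C=wlook()
meas(C,'board_block',.5365,-.374,zmin=.006,r=.1)
meas(C,'block',.5365,-.374,zmin=.022,r=.1)
meas(C,'square',.449,-.104);meas(C,'board_saw',.622,-.15)
plan(.3744,.3012,.2,-96)
E
```

```text
time: 13.25
eef_pos: [0.5397, -0.3758, 0.0148]
tcp_rot: [1.0, 0.03, 0.0, 0.0]
contact_force: [-1.0, 0.2, -0.4]
opening: 0.526
finger_force: 42.0
time: 13.67
eef_pos: [0.5394, -0.3754, 0.0161]
tcp_rot: [1.0, 0.029, -0.0, -0.0]
contact_force: [-0.3, -0.1, -1.0]
opening: 1.003
finger_force: 0.0
board_block 7470 z50/95 [33. 47.] c [ 538.2 -373.2] size 122.3 80.7 long axis deg 2.7
block 3982 z50/95 [46. 47.] c [ 539.  -375.7] size 90.0 46.3 long axis deg 3.7
square 1282 z50/95 [18. 19.] c [ 451.  -103.6] size 90.5 23.0 long axis deg 85.8
board_saw 6488 z50/95 [12. 14.] c [ 623.1 -151.3] size 90.9 90.7 long axis deg -52.4
t=14.6 tcp [ 533.8 -275.6  186.8] phi -86.5 tilt [ 0.001 -0.001] open 1.00 F 0.0 f [ 0.3 -0.5  0.3]
PLAN shift mm [-124.4 -585.3  -13.9] turn 9.5 lim rows 14.4
```

```bash
python3 -m inch '[[0,-0.008,-0.038,0,0],[0,-0.016,-0.076,0,0],[0,-0.024,-0.114,0,0],[0,-0.032,-0.152,0,0],[0,-0.04,-0.19,0,0]]' >/dev/null
python3 -m inch '[[0,-0.008,-0.038,0,0],[0,-0.016,-0.076,0,0],[0,-0.024,-0.114,0,0],[0,-0.032,-0.152,0,0],[0,-0.04,-0.19,0,0]]' >/dev/null
python3 -m inch '[[0,-0.009,-0.038,0,0],[0,-0.018,-0.076,0,0],[0,-0.027,-0.114,0,0],[0,-0.036,-0.152,0.02,0],[0,-0.044,-0.19,0.04,0]]' >/dev/null
python3 -m inch '[[0,0,-0.015,0.02,0],[0,0,-0.015,0.04,0],[0,0,-0.015,0.05,0],[0,0,-0.015,0.05,0]]' >/dev/null
python3 - <<'E'
from h import *
p,C=wlook()
meas(C,'saw',.374,.301)
plan(.3744,.3012,.0,-86.5)
E
```

```text
saw 4791 z50/95 [36. 53.] c [373.1 302.1] size 54.4 52.5 long axis deg 0.5
t=16.2 tcp [376.4 296.4  97.3] phi -86.7 tilt [-0.002 -0.001] open 1.00 F 0.0 f [-0.3 -0.9  0.1]
PLAN shift mm [-1.5 -5.  97.3] turn -0.2 lim rows 2.3
```

```bash
python3 -m inch '[[0,-0.0022,-0.0053,0.035,0],[0,-0.0022,-0.0053,0.07,0],[0,-0.0022,-0.0053,0.092,0],[0,-0.0022,-0.0053,0.094,0],[0,-0.0022,-0.0053,0.094,0]]' 
python3 -m inch '[[1,0,0,0,0],[1,0,0,0,0],[1,0,0,0,0],[1,0,0,0,0],[1,0,0,0,0]]' 50
python3 -m inch '[[1,0,0,-0.02,0],[1,0,0,-0.06,0],[1,0,0,-0.1,0],[1,0,0,-0.13,0],[1,0,0,-0.13,0]]'
python3 - <<'E'
from h import *
plan(.623,-.1513,.13)
t,M,s=pose(); p,C=wlook('w6')
T=(C-t)@M
m=(abs(T[...,1])<.006)&(T[...,2]>-.05)&(T[...,2]<.005)&(T[...,0]>.0)&(T[...,0]<.06)
print('front tool x',np.percentile(T[m][:,0]*1000,[50,90,98,99.5]).round(1), 'z',np.percentile(T[m][:,2]*1000,[2,50,98]))
E
```

```text
time: 16.6
eef_pos: [0.3744, 0.3019, 0.0045]
tcp_rot: [1.0, 0.029, -0.0, 0.0]
contact_force: [0.5, -0.1, -0.0]
opening: 1.002
finger_force: 0.0
time: 17.02
eef_pos: [0.3759, 0.3033, 0.0068]
tcp_rot: [1.0, 0.03, 0.002, -0.001]
contact_force: [0.2, -1.6, 6.9]
opening: 0.607
finger_force: 52.6
time: 17.43
eef_pos: [0.3782, 0.3049, 0.1428]
tcp_rot: [1.0, 0.03, 0.007, -0.003]
contact_force: [1.7, 1.7, -1.7]
opening: 0.605
finger_force: 53.5
t=17.4 tcp [378.2 304.9 142.8] phi -86.6 tilt [0.014 0.007] open 0.60 F 53.5 f [ 1.7  1.7 -1.7]
PLAN shift mm [217.1 470.   12.9] turn 0.0 lim rows 12.4
front tool x [13.3 23.6 24.1 24.3] z [-48.42618269 -29.48489142   1.77649724]
```

View pics/w6.png

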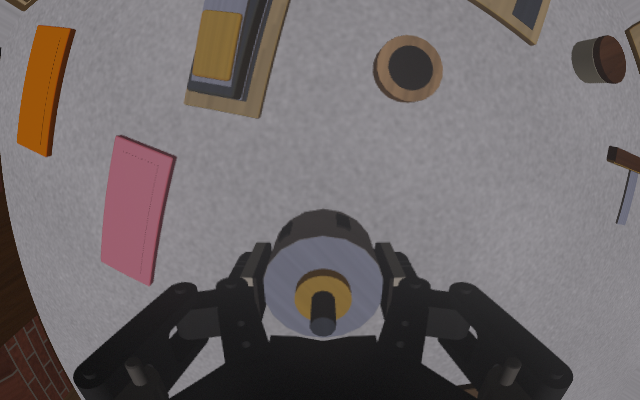

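Saw gripped across the cup at (322,285), shank upright. Carrying it to its board.

```bash
python3 -m inch '[[1,0.0165,0.036,0,0],[1,0.033,0.072,0,0],[1,0.05,0.108,0,0],[1,0.0665,0.144,0,0],[1,0.083,0.18,0,0]]' >/dev/null
python3 -m inch '[[1,0.0165,0.036,0,0],[1,0.033,0.072,0,0],[1,0.05,0.108,0,0],[1,0.0665,0.144,0,0],[1,0.083,0.18,0,0]]' >/dev/null
python3 -m inch '[[1,0.018,0.037,0,0],[1,0.036,0.074,0,0],[1,0.053,0.1,0,0],[1,0.053,0.11,0.02,0],[1,0.053,0.11,0.04,0]]' >/dev/null
python3 -m inch '[[1,0,0,0,0],[1,0,0,0,0]]' >/dev/null
python3 - <<'E'
from h import *
t,M,s=pose()
p,C=wlook()
meas(C,'board_saw',.623,-.15,zmin=.006,zmax=.03,r=.08)
plan(.6251,-.1512,.0185)
T=(C-t)@M
m=(abs(T[...,1])<.006)&(T[...,2]>-.05)&(T[...,2]<.01)&(T[...,0]>.0)&(T[...,0]<.06)
print('front tool x',np.percentile(T[m][:,0]*1000,[50,90,98,99.5]).round(1))
E
```

```text
board_saw 9967 z50/95 [12. 13.] c [ 623.6 -151.1] size 90.4 90.4 long axis deg 37.4
t=18.9 tcp [ 618.8 -152.9   92.5] phi -86.6 tilt [-0.003  0.002] open 0.60 F 53.6 f [ 0.1  0.3 -2.7]
PLAN shift mm [ 6.6 -1.2 74. ] turn 0.0 lim rows 1.8
front tool x [13.2 23.6 24.  24.2]
```

```bash
python3 -m inch '[[1,0.007,-0.001,0.025,0],[1,0.007,-0.001,0.05,0],[1,0.007,-0.001,0.068,0],[1,0.007,-0.001,0.071,0],[1,0.007,-0.001,0.073,0]]'
python3 -m inch '[[1,0,0,0,0],[1,0,0,0.0015,0],[1,0,0,0.0025,0],[1,0,0,0.0025,0]]' 
python3 -c "
from h import *
plan(.6255,-.1512,.0175)"
```

```text
time: 19.37
eef_pos: [0.6268, -0.1515, 0.0211]
tcp_rot: [1.0, 0.03, -0.0, -0.0]
contact_force: [0.2, 0.4, -1.8]
opening: 0.604
finger_force: 53.6
time: 19.7
eef_pos: [0.6278, -0.1526, 0.0201]
tcp_rot: [1.0, 0.03, 0.001, 0.0]
contact_force: [-0.2, -0.4, -1.7]
opening: 0.604
finger_force: 53.6
t=19.7 tcp [ 627.8 -152.6   20.1] phi -86.6 tilt [ 0.002 -0.001] open 0.60 F 53.6 f [-0.2 -0.4 -1.7]
PLAN shift mm [-2.3 -1.6  2.6] turn 0.0 lim rows 0.1
```

```bash
python3 -m inch '[[1,-0.002,-0.0015,0.001,0],[1,-0.002,-0.0015,0.002,0],[1,-0.002,-0.0015,0.002,0],[1,-0.002,-0.0015,0.0025,0]]' 
python3 -c "
from h import *
plan(.6255,-.1512,.0175)"
```

```text
time: 20.03
eef_pos: [0.6259, -0.1514, 0.0189]
tcp_rot: [1.0, 0.03, 0.001, 0.0]
contact_force: [-4.0, 0.4, 9.7]
opening: 0.608
finger_force: 54.4
t=20.0 tcp [ 625.9 -151.4   18.9] phi -86.6 tilt [ 0.001 -0.001] open 0.61 F 54.4 f [-4.   0.4  9.7]
PLAN shift mm [-0.4 -0.3  1.4] turn 0.0 lim rows 0.0
```

```bash
python3 -m inch '[[0,0,0,0,0],[0,0,0,0,0],[0,0,0,0,0],[0,0,0,-0.01,0],[0,0,0,-0.04,0]]' >/dev/null
python3 -m inch '[[0,0,0,-0.04,0],[0,0,0,-0.08,0],[0,0,0,-0.12,0],[0,-0.03,-0.02,-0.15,-7],[0,-0.06,-0.03,-0.15,-14]]' >/dev/null
python3 - <<'E'
from h import *
p,C=wlook()
meas(C,'saw',.623,-.15,zmin=.022,r=.08); meas(C,'board_saw',.623,-.15,zmin=.006,r=.08)
meas(C,'square',.4511,-.1035)
plan(.4518,-.0935,.12,-4.1)
E
```

```text
saw 2208 z50/95 [48. 56.] c [ 623.  -151.1] size 54.7 52.3 long axis deg -75.3
board_saw 6149 z50/95 [13. 54.] c [ 623.3 -151. ] size 91.0 91.0 long axis deg 37.4
square 1293 z50/95 [18. 19.] c [ 451.2 -102.7] size 90.5 23.1 long axis deg 85.9
t=20.9 tcp [ 558.6 -122.   209.7] phi -71.9 tilt [-0. -0.] open 1.00 F 0.0 f [-1.8  2.4 -3.3]
PLAN shift mm [-92.6 -60.2  89.8] turn -67.8 lim rows 9.5
```

Saw is centred on its board within 0.5 mm. Now the square.

```bash
python3 -m inch '[[0,-0.02,-0.015,0.02,-7],[0,-0.04,-0.03,0.04,-14],[0,-0.06,-0.04,0.06,-21],[0,-0.08,-0.055,0.07,-28],[0,-0.0926,-0.06,0.07,-35]]' >/dev/null
python3 -m inch '[[0,0,0,0,-7],[0,0,0,0,-14],[0,0,0,0,-21],[0,0,0,0,-28],[0,0,0,0,-32.8]]' >/dev/null
python3 -m inch '[[0,0,0,0,0],[0,0,0,0,0]]' >/dev/null
python3 - <<'E'
from h import *
p,C=wlook('w7')
meas(C,'square',.4511,-.1035)
plan(.4518,-.0935,.0,-4.1)
E
```

```text
square 2270 z50/95 [18. 19.] c [ 450.9 -102.6] size 90.0 20.7 long axis deg 85.6
t=22.0 tcp [457.  -94.9 136.4] phi -5.0 tilt [0. 0.] open 1.00 F 0.0 f [-0.1 -0.4 -0.3]
PLAN shift mm [  1.   -5.3 136.4] turn -0.9 lim rows 3.3
```

View pics/w7.png

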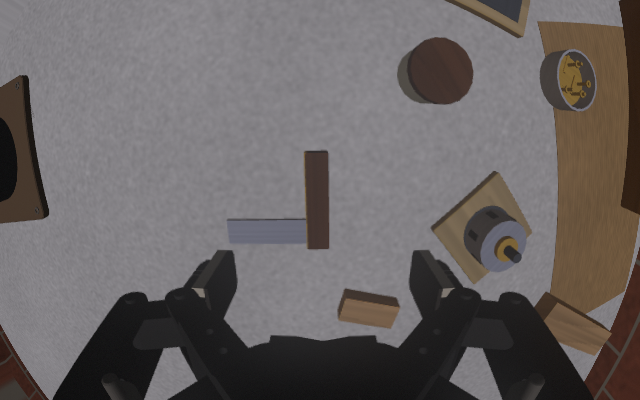

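Wrist view: square's stock at (316,200), blade to its left at (265,231), and the saw on its board at (485,230). Gripping 10 mm to -y of the origin, clear of the blade.

```bash
python3 -m inch '[[0,0.0018,-0.0055,0.035,-0.7],[0,0.0018,-0.0055,0.07,-0.7],[0,0.0018,-0.0055,0.105,-0.7],[0,0.0018,-0.0055,0.13,-0.7],[0,0.0018,-0.0055,0.133,-0.7]]' >/dev/null
python3 -m inch '[[0,0,0,0.001,0],[0.5,0,0,0.001,0],[1,0,0,0.001,0],[1,0,0,0.001,0],[1,0,0,0.001,0]]' 50
python3 -m inch '[[1,0,0,0,0],[1,0,0,0,0],[1,0,0,-0.01,0],[1,0,0,-0.04,0],[1,0,0,-0.08,0]]' 
python3 -m inch '[[1,0,0,-0.02,0],[1,0,0,-0.02,0]]'
python3 - <<'E'
from h import *
t,M,s=pose(); p,C=wlook('w8')
T=(C-t)@M
m=(abs(T[...,1])<.006)&(T[...,2]>-.03)&(T[...,2]<.015)&(T[...,0]>.02)&(T[...,0]<.08)
print('stock end tool x',np.percentile(T[m][:,0]*1000,[50,90,98,99.5]).round(1))
plan(.667,.110,.1,-21.7)
E
```

```text
time: 22.8
eef_pos: [0.453, -0.0933, 0.0039]
tcp_rot: [0.732, 0.681, 0.001, 0.002]
contact_force: [-0.3, -1.0, 0.3]
opening: 0.454
finger_force: 0.0
time: 23.22
eef_pos: [0.4484, -0.0913, 0.0802]
tcp_rot: [0.732, 0.681, -0.002, -0.004]
contact_force: [1.5, -0.3, -1.4]
opening: 0.222
finger_force: 49.5
time: 23.38
eef_pos: [0.4553, -0.0942, 0.1083]
tcp_rot: [0.732, 0.681, 0.002, 0.005]
contact_force: [1.2, 0.3, -0.0]
opening: 0.218
finger_force: 49.6
stock end tool x [30.  35.1 35.4 35.5]
t=23.4 tcp [453.6 -93.5 105.4] phi -4.1 tilt [ 0.006 -0.003] open 0.22 F 49.5 f [-1.1  1.6 -1.4]
PLAN shift mm [218.2 198.3   6.2] turn 17.6 lim rows 7.1
```

View pics/w8.png

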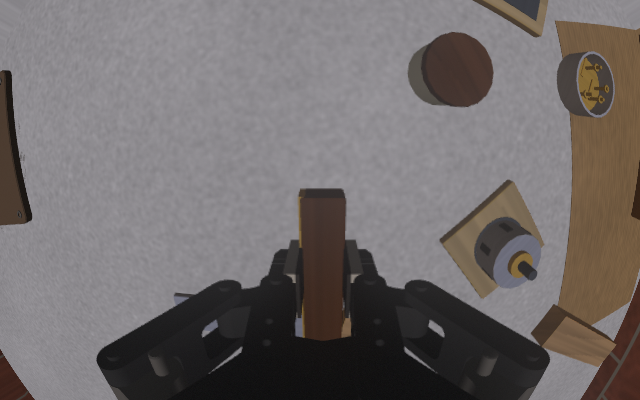

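Square held by the stock at (322,265). Carrying it over the jar at 0.1 m to its board.

```bash
python3 -m inch '[[1,0.0285,0.025,-0.01,0],[1,0.057,0.05,-0.02,0],[1,0.0855,0.076,-0.02,0],[1,0.114,0.1015,-0.02,0],[1,0.1425,0.1265,-0.02,0]]' >/dev/null
python3 -m inch '[[1,0.028,0.025,0,4],[1,0.056,0.05,0,9],[1,0.076,0.068,0,14],[1,0.086,0.076,0,17.5],[1,0.086,0.076,0,17.5]]' >/dev/null
python3 -m inch '[[1,0,0,0,0],[1,0,0,0,0]]' >/dev/null
python3 - <<'E'
from h import *
t,M,s=pose(); p,C=wlook('w9')
meas(C,'board_square',.631,.126,zmin=.006,zmax=.03,r=.1)
T=(C-t)@M
m=(abs(T[...,1])<.006)&(T[...,2]>-.03)&(T[...,2]<.015)&(T[...,0]>.02)&(T[...,0]<.08)
print('stock end tool x',np.percentile(T[m][:,0]*1000,[50,90,98,99.5]).round(1))
plan(.6721,.120,.04,-21.8)
E
```

```text
board_square 13546 z50/95 [12. 13.] c [631.5 125.3] size 126.2 116.4 long axis deg -21.5
stock end tool x [30.  35.1 35.4 35.6]
t=24.5 tcp [668.6 119.8 120.8] phi -21.6 tilt [-0.003 -0.   ] open 0.22 F 49.6 f [-0.6  0.1 -0.9]
PLAN shift mm [ 1.6  3.4 80.8] turn 0.2 lim rows 1.9
```

View pics/w9.png

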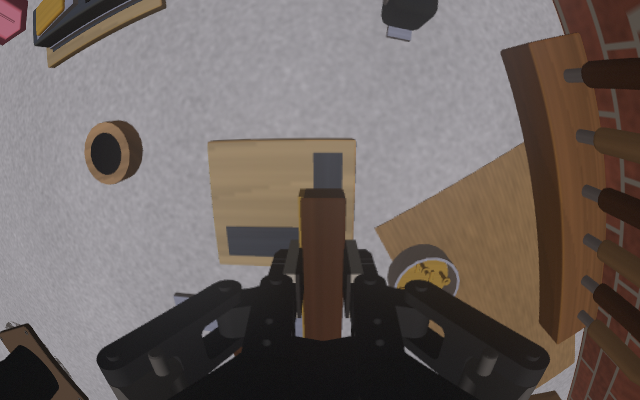

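The painted stock (328,170) and blade (262,241) lie the same way as the square in hand; the tin (423,280) is clear of the right finger. Lowering.

```bash
python3 -m inch '[[1,0.0015,0.0035,0.03,0],[1,0.0015,0.0035,0.06,0],[1,0.0015,0.0035,0.085,0],[1,0.0015,0.0035,0.095,0],[1,0.0015,0.0035,0.1,0]]' >/dev/null
python3 -m inch '[[1,0,0,0,0],[1,0,0,0,0]]' 
python3 -c "
from h import *
plan(.6722,.120,.0155,-21.7)
print('stock/board check');p,C=wlook()
meas(C,'board',.631,.126,zmin=.006,zmax=.018,r=.1)"
```

```text
time: 25.07
eef_pos: [0.6749, 0.1204, 0.0239]
tcp_rot: [0.827, 0.562, 0.001, 0.001]
contact_force: [0.2, 0.3, -1.2]
opening: 0.22
finger_force: 49.6
t=25.1 tcp [674.9 120.4  23.9] phi -21.6 tilt [0.002 0.   ] open 0.22 F 49.6 f [ 0.2  0.3 -1.2]
PLAN shift mm [-1.4 -2.3  8.4] turn 0.1 lim rows 0.2
stock/board check
board 20196 z50/95 [12. 13.] c [635.1 134.5] size 126.4 97.2 long axis deg -21.4
```

```bash
python3 -m inch '[[1,-0.0013,-0.0022,0.003,0],[1,-0.0013,-0.0022,0.006,0],[1,-0.0013,-0.0022,0.007,0],[1,-0.0013,-0.0022,0.0075,0],[1,-0.0013,-0.0022,0.0075,0]]' 
python3 -c "
from h import *
plan(.6722,.120,.0155,-21.7)"
```

```text
time: 25.53
eef_pos: [0.6715, 0.1204, 0.0155]
tcp_rot: [0.827, 0.562, -0.0, 0.0]
contact_force: [-0.9, 0.4, 2.5]
opening: 0.217
finger_force: 50.0
t=25.5 tcp [671.5 120.4  15.5] phi -21.6 tilt [ 0. -0.] open 0.22 F 50.0 f [-0.9  0.4  2.5]
PLAN shift mm [-0.1  0.8 -0. ] turn 0.1 lim rows 0.0
```

```bash
python3 -m inch '[[0.6,0,0,0,0],[0,0,0,0,0],[0,0,0,0,0],[0,0,0,0,0],[0,0,0,-0.01,0]]' >/dev/null
python3 -m inch '[[0,0,0,-0.04,0],[0,0,0,-0.08,0],[0,0,0,-0.12,0],[0,0,0,-0.16,0],[0,-0.02,0,-0.19,0]]' >/dev/null
python3 -m inch '[[0,-0.04,0,-0.01,0],[0,-0.08,0,-0.01,0],[0,-0.1,0,-0.01,0],[0,-0.1,0,-0.01,0],[0,-0.1,0,-0.01,0]]' >/dev/null
python3 - <<'E'
from h import *
t,M,s=pose(); p,C=wlook('w10')
meas(C,'board_square',.631,.126,zmin=.006,r=.1)
meas(C,'square stock',.669,.111,zmin=.024,r=.1); meas(C,'jar',.557,.005);meas(C,'tin',.727,.009)
plan(.52,-.31,.25,-80)
E
```

```text
board_square 10529 z50/95 [13. 30.] c [631.1 125.6] size 126.9 115.9 long axis deg -21.6
square stock 1563 z50/95 [30. 32.] c [667.9 111.6] size 89.7 21.7 long axis deg 68.3
jar 2056 z50/95 [50. 51.] c [558.7   5.2] size 52.8 52.1 long axis deg -21.4
tin 2584 z50/95 [11. 31.] c [727.2   8.5] size 65.5 64.8 long axis deg -19.3
t=26.8 tcp [627.2   8.8 225.4] phi -21.7 tilt [0.001 0.   ] open 1.00 F 0.0 f [ 1.2  0.4 -0.3]
PLAN shift mm [-335.9   18.1  -24.8] turn 58.3 lim rows 8.1
```

View pics/w10.png

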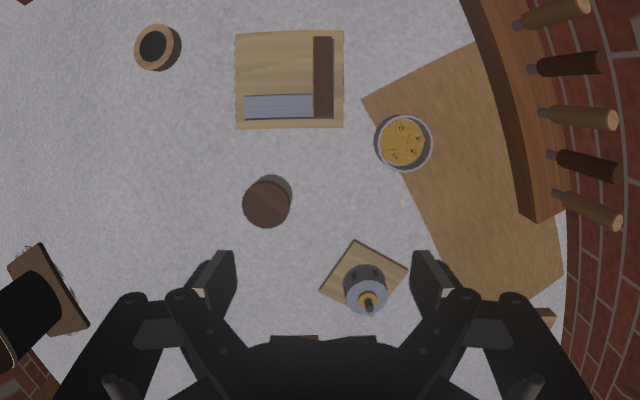

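The square lies on its L (290,80), within 0.7 mm. The jar (266,203) and tin (403,143) have not moved. Checking the cork block's 2 mm offset from above.

```bash
python3 -m inch '[[0,-0.04,0.002,0,7],[0,-0.08,0.004,0,14],[0,-0.12,0.007,0,21],[0,-0.16,0.01,0,28],[0,-0.2,0.012,0,35]]' >/dev/null
python3 -c "
from h import *
plan(.5,-.375,.2,-86.4)"
```

```text
t=27.2 tcp [ 564.9 -181.7  224.9] phi -56.8 tilt [0.001 0.   ] open 1.00 F 0.0 f [ 0.9  0.6 -0.3]
PLAN shift mm [-160.1  126.3   24.8] turn 29.6 lim rows 4.9
```

```bash
python3 -m inch '[[0,-0.032,0.025,0.01,6.5],[0,-0.064,0.05,0.025,13],[0,-0.096,0.076,0.025,19.5],[0,-0.128,0.101,0.025,26],[0,-0.16,0.126,0.025,29.6]]' >/dev/null
python3 -m inch '[[0,0,0,0,0],[0,0,0,0,0],[0,0,0,0,0]]' >/dev/null
python3 - <<'E'
from h import *
for i in range(2):
    t,M,s=pose(); p,C=wlook('w11' if i==0 else None)
    meas(C,'board_block',.538,-.374,zmin=.006,r=.1)
    meas(C,'block',.538,-.374,zmin=.022,r=.1)
    g=p['pixels'].astype(int); sil=(np.hypot(C[...,0]-.538,C[...,1]+.374)<.07)&(abs(C[...,2]-.012)<.006)&(g[...,0]<g[...,2]+6)
    print('sil px',sil.sum())
plan(.5385,-.3745,.2,-86.6)
cv2.imwrite('pics/w11c.png',cv2.resize(p['pixels'][80:280,220:440],None,fx=2.7,fy=2.7)[:,:,::-1])
E
```

```text
board_block 8171 z50/95 [37. 47.] c [ 538.  -373.9] size 122.2 80.4 long axis deg 2.9
block 4185 z50/95 [46. 47.] c [ 538.5 -376.3] size 90.4 46.3 long axis deg 4.1
sil px 162
board_block 8168 z50/95 [36. 47.] c [ 537.4 -373.6] size 123.4 80.7 long axis deg 2.6
block 4154 z50/95 [46. 47.] c [ 538.5 -376.1] size 89.9 46.0 long axis deg 3.4
sil px 187
t=28.0 tcp [ 501.4 -373.   199.6] phi -86.1 tilt [-0.     0.001] open 1.00 F 0.0 f [-0.2  0.7  1.3]
PLAN shift mm [36.9  4.1 -0.4] turn 0.5 lim rows 0.9
```

View pics/w11c.png

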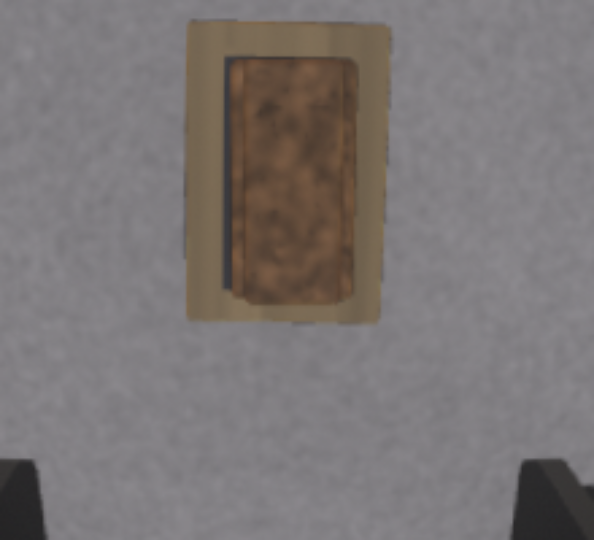

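The block sits 2.4 mm to the right; a strip of silhouette shows at its left edge (228,170). I'll square it up with a gentle closing centred on the board.

```bash
python3 -m inch '[[0,0.03,0.003,0.02,1.1],[0,0.0366,0.0034,0.05,1.1],[0,0.0366,0.0034,0.09,1.1],[0,0.0366,0.0034,0.12,1.1],[0,0.0366,0.0034,0.14,1.1]]' >/dev/null
python3 -m inch '[[0,0,0,0.02,0],[0,0,0,0.038,0],[0,0,0,0.04,0],[0,0,0,0.04,0],[0,0,0,0.04,0]]' >/dev/null
python3 -c "
from h import *
plan(.538,-.3738,.0165,-87.2)"
```

```text
t=28.9 tcp [ 538.2 -375.3   20.9] phi -87.2 tilt [ 0.001 -0.001] open 1.00 F 0.0 f [-0.4  0.1  1.1]
PLAN shift mm [-0.2 -1.5  4.4] turn -0.0 lim rows 0.1
```

```bash
python3 -m inch '[[0,0,-0.0015,0.002,0],[0,0,-0.0015,0.003,0],[0,0,-0.0015,0.003,0],[0,0,-0.0015,0.003,0],[0,0,-0.0015,0.003,0]]' 20
python3 -c "
from h import *
plan(.538,-.3738,.0165,-87.2)"
python3 -m inch '[[0.2,0,0,0,0],[0.4,0,0,0,0],[0.5,0,0,0,0],[1,0,0,0,0],[1,0,0,0,0]]' 20
python3 -c "
from h import *
plan(.538,-.3738,.0165,-87.2)"
```

```text
time: 29.27
eef_pos: [0.5372, -0.3745, 0.0173]
tcp_rot: [1.0, 0.023, 0.0, 0.0]
contact_force: [0.2, 0.3, -0.2]
opening: 1.002
finger_force: 0.0
t=29.3 tcp [ 537.2 -374.5   17.3] phi -87.3 tilt [ 0.001 -0.001] open 1.00 F 0.0 f [ 0.2  0.3 -0.2]
PLAN shift mm [ 0.9 -0.7  0.8] turn -0.1 lim rows 0.0
time: 29.68
eef_pos: [0.5372, -0.3744, 0.0169]
tcp_rot: [1.0, 0.023, 0.0, 0.0]
contact_force: [0.3, -0.0, 0.8]
opening: 0.53
finger_force: 21.1
t=29.7 tcp [ 537.2 -374.4   16.9] phi -87.3 tilt [ 0. -0.] open 0.53 F 21.1 f [ 0.3 -0.   0.8]
PLAN shift mm [ 0.9 -0.6  0.4] turn -0.1 lim rows 0.0
```

```bash
python3 -m inch '[[1,0,-0.0008,0,0],[1,0,-0.0008,0,0],[0.3,0,-0.0008,0,0],[0,0,-0.0008,0,0],[0,0,-0.0008,0,0]]' >/dev/null
python3 -m inch '[[0,0,0,0,0],[0,0,0,-0.03,0],[0,0,0,-0.07,0],[0,0,0,-0.11,0],[0,0,0,-0.15,0]]' >/dev/null
python3 -m inch '[[0,-0.03,0,-0.03,0],[0,-0.04,0,-0.04,0],[0,-0.04,0,-0.04,0],[0,-0.04,0,-0.04,0]]' >/dev/null
python3 - <<'E'
from h import *
p,C=wlook()
meas(C,'board_block',.538,-.374,zmin=.006,r=.1)
meas(C,'block',.538,-.374,zmin=.022,r=.1)
print(ctrl.get_state()['opening'])
q=ctrl.read_camera('top');C=cloud(q)
for n,x,y in(('plane',.529,.390),('saw',.623,-.151),('stock',.668,.111),('block',.538,-.374)): meas(C,n,x,y,zmin=.022)
for n,x,y in(('jar',.557,.005),('tin',.727,.009)): meas(C,n,x,y)
cv2.imwrite('pics/final.png',cv2.resize(np.clip(q['pixels'][120:300,210:530].astype(float)*2,0,255).astype(np.uint8),None,fx=2.5,fy=2.5)[:,:,::-1])
E
```

```text
board_block 7845 z50/95 [36. 47.] c [ 538.  -373.8] size 122.5 80.6 long axis deg 3.5
block 3967 z50/95 [46. 47.] c [ 538.2 -373.7] size 89.7 46.4 long axis deg 3.3
0.9988127294309165
plane 697 z50/95 [48. 60.] c [526.8 389.9] size 129.8 45.5 long axis deg -10.9
saw 296 z50/95 [48. 58.] c [ 620.4 -153.1] size 53.0 52.8 long axis deg -58.4
stock 209 z50/95 [30. 34.] c [666.1 110.2] size 89.9 21.2 long axis deg 68.4
block 522 z50/95 [45. 49.] c [ 536.7 -373.7] size 90.6 47.2 long axis deg 3.2
jar 279 z50/95 [50. 53.] c [556.4   3.8] size 51.3 51.3 long axis deg -0.8
tin 356 z50/95 [13. 32.] c [724.5   7.8] size 64.4 63.9 long axis deg 1.2
```

View pics/final.png

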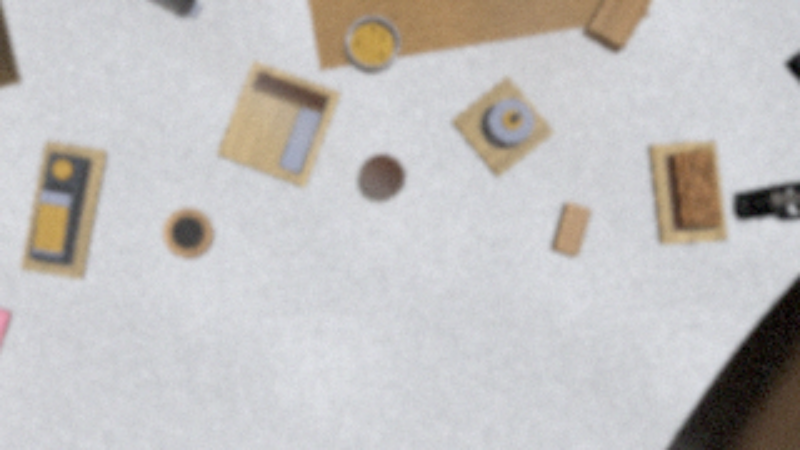

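All four tools are on their boards: plane (65,210), square (290,115), saw (507,122), block (694,190). The jar and tin are where they were.

```bash
python3 -c "
from plant import ctrl
print(ctrl.sign_off())"
```

```text
the job is handed in; nothing more can be done
None
```

I set all four tools on their painted boards, each measured within about 1 mm of centre, left the jar and tin where they stood, and handed in the job after about 32 s of robot time; the sign-off returned no verdict.

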